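Put the spice jars back in their colour-coded holders

TASK

Put the three spice jars away: stand each one upright in the holder that matches its lid, red in red, gold in yellow, black in black. Set them down rather than dropping them, and leave the two white-capped pill bottles standing where they are.

Things in the scene. Friction and masses are not known exactly. Their poses are not given: they have to be found in the camera images.
- jar_red: small clear spice jar with a red screw lid (white and green print in the middle of its top); loose, upright, round, 47 mm diameter, 97 mm tall; lid (top 20 mm) 45 mm diameter, fixed on, good to grip. Origin: centre of the underside, z up. About 0.08 to 0.15 kg; stands at least 100 mm (centre to centre) from its neighbours.
- jar_gold: small clear spice jar with a gold-yellow screw lid (dark blue print in the middle of its top); loose, upright, round, 42 mm diameter, 96 mm tall; lid (top 20 mm) 41 mm diameter, fixed on, good to grip. Origin: centre of the underside, z up. About 0.08 to 0.15 kg; stands at least 100 mm (centre to centre) from its neighbours.
- jar_black: small clear spice jar with a black screw lid (green print in the middle of its top); loose, upright, round, 45 mm diameter, 105 mm tall; lid (top 20 mm) 45 mm diameter, fixed on, good to grip. Origin: centre of the underside, z up. About 0.08 to 0.15 kg; stands at least 100 mm (centre to centre) from its neighbours.
- holder_red: red plastic jar holder, a shallow open round cup fixed to the worktop, for the red-lidded spice jar: outer diameter 75 mm, mouth about 66 mm inside, rim 18 mm above the worktop, inner floor (cork pad) 4 mm above the worktop. Holders are 100 mm or more apart; a tall fixed coffee maker stands behind them, its front near x = 0.57. Origin: centre of the underside, z up.
- holder_yellow: yellow plastic jar holder, a shallow open round cup fixed to the worktop, for the gold-lidded spice jar: outer diameter 75 mm, mouth about 66 mm inside, rim 18 mm above the worktop, inner floor (cork pad) 4 mm above the worktop. Holders are 100 mm or more apart; a tall fixed coffee maker stands behind them, its front near x = 0.57. Origin: centre of the underside, z up.
- holder_black: black plastic jar holder, a shallow open round cup fixed to the worktop, for the black-lidded spice jar: outer diameter 75 mm, mouth about 66 mm inside, rim 18 mm above the worktop, inner floor (cork pad) 4 mm above the worktop. Holders are 100 mm or more apart; a tall fixed coffee maker stands behind them, its front near x = 0.57. Origin: centre of the underside, z up.
- pills_a: clear pill bottle with a ribbed white cap, not a spice jar: 46 mm diameter, 90 mm tall, loose, upright; stays where it is. Origin: centre of the underside, z up.
- pills_b: clear pill bottle with a ribbed white cap, not a spice jar: 48 mm diameter, 82 mm tall, loose, upright; stays where it is. Origin: centre of the underside, z up.
Mind the look-alikes: they are no part of the job. What is shaped like the pills_a but pink or purple is not meant. What is shaped like the jar_red but pink is not meant.

How it is judged:
At the end, for the whole second after the job is handed in: Each spice jar stands upright (within 0.1 rad), released and at rest on the floor of the holder of its lid's colour (axis within 14 mm of the holder's, underside 1 to 9 mm above the holder's underside); both pill bottles stand upright within 25 mm of where they were (horizontal distance between jar_red and holder_red below 0.014 m and z of jar_red in the frame of holder_red between 0.001 and 0.009 m and angle between each of jar_red, jar_gold, jar_black, pills_a, pills_b's own z axis and vertical below 0.1 rad and linear speed of each of jar_red, jar_gold, jar_black below 0.02 m/s and contact force between the fingers and jar_red below 0.05 N and horizontal distance between jar_gold and holder_yellow below 0.014 m and z of jar_gold in the frame of holder_yellow between 0.001 and 0.009 m and contact force between the fingers and jar_gold below 0.05 N and horizontal distance between jar_black and holder_black below 0.014 m and z of jar_black in the frame of holder_black between 0.001 and 0.009 m and contact force between the fingers and jar_black below 0.05 N and distance of each of pills_a, pills_b from where it was at the start of the episode below 0.025 m); the robot touches nothing.
It fails at once if the red-lidded jar is dropped from more than about 4 cm above the worktop (height (world z) of jar_red above 0.03 m and contact force between the fingers and jar_red below 0.05 N and linear speed of jar_red above 0.4 m/s).
It fails at once if the gold-lidded jar is dropped from more than about 4 cm above the worktop (height (world z) of jar_gold above 0.03 m and contact force between the fingers and jar_gold below 0.05 N and linear speed of jar_gold above 0.4 m/s).
It fails at once if the black-lidded jar is dropped from more than about 4 cm above the worktop (height (world z) of jar_black above 0.03 m and contact force between the fingers and jar_black below 0.05 N and linear speed of jar_black above 0.4 m/s).
It fails at once if a pill bottle is shifted more than 25 mm or knocked over (distance of pills_a from where it was at the start of the episode above 0.025 m or angle between pills_a's own z axis and vertical above 0.35 rad).
It fails at once if a pill bottle is shifted more than 25 mm or knocked over (distance of pills_b from where it was at the start of the episode above 0.025 m or angle between pills_b's own z axis and vertical above 0.35 rad).
It also fails if it takes over 96 s, if anything falls off the work surface, if the arm or the gripper's body presses on something with over 40 N, if the wrist force passes 120 N, or if a joint passes its speed limit or range.

ROBOT

A 6-joint arm with a two-finger parallel gripper is mounted at the origin on a cart in front of the work surface, level with it; the furniture and walls round the work are solid. World frame = base frame: x ahead of the robot, y to its left, z up, the work surface at z = 0. Lengths are in m, angles in rad, forces in N, time in s.
With the tool pointing down it reaches from about 0.35 to 0.725 m from the base axis. Payload 4.3 kg.
Tool frame: the origin (TCP) lies at the very end of the fingers, on their centre line; the grasp point (between the pads) lies 19 mm behind it; z points along the fingers, y is the line along which they close (so a half turn about z gives the same grasp; the last joint's range is limited). The gripper opens to 85 mm and grips with 20 to 120 N. Pads are 22 mm wide; open, the fingers measure 114 mm over their backs; the gripper's body (76 mm by 85 mm) begins 54 mm behind the grasp point. The pads swing forward as they close: fully open they stand 13 mm farther back than shut.
Start: joints at [1.021, 0.377, 0.081, 1.274, 0, 1.46], TCP at [0.245, 0.52, 0.231] pointing down, gripper open.
Joint ranges: [-2.72, 2.72], [-0.84, 1.66], [-1.02, 1.22], [-1.77, 2.12], [-1.37, 1.28], [-3.14, 3.14]. Speed limits (rad/s): [2.57, 2.57, 3.14, 3.14, 3.14, 3.14].

INTERFACE

Orientations are given as a 3x3 rotation matrix whose columns are the frame's x, y, z axes.
In Python, from station import manip gives the robot as it stands. The module is installed in compiled form; this text tells all that it offers.
- The arm moves only by the tool apply_moves, never from a script. Its argument "steps" is a list of rows, each an object of numbers: "dx", "dy", "dz": the shift along the tool's x, y, z in cm; "twist": the turn about the tool's z in degrees; "jaw": the opening, from 0 (shut) to 1 (fully open). A call has 1 to 20 rows; each row shifts and turns the commanded pose from where the row before left it, along the tool's axes as they then stand; what a row does not reach is not made up. A row lasts 1/8 s, in which the tool goes at most 62.5 mm and 10.7 degrees, less where a joint would pass 70% of its speed; a pose out of reach is approached as far as the arm can. A call is refused whole if a number of a shift passes 6.25 or a number of a turn 10.7, either way. A call with a gripper value outside its range is refused whole. The fingers move at their own pace and stop on an object; the grip force is fixed at half the most. Time passes only in rows, so rows that do not move let the fingers close. It gives the time, the measured TCP pose, the force, the opening and the grip force at its end, in the units of the state.
- manip.get_state(): the state, without advancing time (a new reading comes with each control period).
- manip.get_image(name): name is "scene" or "top" or "wrist"; returns a dict with "img" (384x512x3 uint8, red, green, blue), "range_z" (384x512 float32, m along the optical axis (not along the pixel's ray), 0 where there is no reading), "camera_matrix" (3x3 intrinsics, pixels), "origin" and "rotation" of the camera in the world. Camera axes: x right, y up, looking along -z (the intrinsics and any distortion apply to the point x, -y, -z); pixel columns grow to the right and rows downward; lengths in m; the calibration is good to about 2 mm. A picture is of the moment at which its call begins.
- manip.hand_in(): hands the job in; it is judged then, once.
Trained networks look in a picture, given as the dict that the camera call returned (one of the last four; its "shot" number tells which), for a name from the list of things; names that differ only in an ending like _2 or _b are one class to them, and where a whole thing is asked for, a point or a joint stands for the part that bears it (a point fixed in the world has none). Each returns a list of dicts, best first, with "conf" (0 to 1); they miss things now and then, are a little off and sometimes report something else, mostly with a low value. They report only what shows in the picture. A call takes as long as a camera call. They do not tell look-alikes from the thing itself.
- manip.spot_in(query, picture): "rect" ([centre column, centre row, width, height] in pixels, round what is visible of it).
The state is a dict: "t": time; "joints": joint angles; "qvel": joint speeds; "tau": joint torques, N m; "eef_pos": TCP position; "tcp_rot": TCP orientation; "wrist_force": force on the tool from outside, world axes, zero at the start; "moment": the same for the moment, N m; "opening": opening from 0.0 (shut) to 1.0 (fully open); "gripper_force": force on a finger pad.
Only numpy, scipy, OpenCV 4.12 (cv2) and the standard library are available. Lean on these libraries where they do the work, as an engineer would, in place of code of your own. Each camera call takes 0.05 s, during which the arm holds its last target. There are 200 camera calls.

## Working session

There is one attempt and no reset: what is moved stays moved. The work goes in short steps, Python scripts to look and compute and a tool call to move; the robot and the scene stay as the last step left them, time stands still between calls to the robot, and variables do not carry over. Pictures are saved under pics/ and viewed, at most 14 in all, crops included, and the job is handed in when it is done.

Besides the shell and the picture viewer there is one more tool, called after "Call:" as name(argument=value, ...), one argument or row to a line, values as JSON. apply_moves: Moves the arm, as the interface text tells. Its arguments: {"type":"object","properties":{"steps":{"type":"array"}},"required":["steps"]}

```bash
mkdir -p pics; cat > h.py <<'E'
import numpy as np, cv2
from station import manip
def world(p,u,v,z=None):
    K=p["camera_matrix"];z=z if z is not None else p["range_z"][int(round(v)),int(round(u))]
    c=np.array([(u-K[0,2])/K[0,0]*z,-(v-K[1,2])/K[1,1]*z,-z])
    return np.array(p["origin"])+np.array(p["rotation"])@c
def cloud(p):
    K=p["camera_matrix"];z=p["range_z"];v,u=np.mgrid[:z.shape[0],:z.shape[1]]
    c=np.stack([(u-K[0,2])/K[0,0]*z,-(v-K[1,2])/K[1,1]*z,-z],-1)
    return c@np.array(p["rotation"]).T+np.array(p["origin"])
def save(p,n): cv2.imwrite("pics/"+n,cv2.cvtColor(p["img"],cv2.COLOR_RGB2BGR))
E
python3 - <<'E'
from h import *
np.set_printoptions(precision=3,suppress=True)
for c in ["top","scene"]:
    p=manip.get_image(c); save(p,c+"0.png"); np.save(c+"0.npy",p,allow_pickle=True)
    print(c,p["origin"],p["rotation"],p["camera_matrix"],{k for k in p})
    for q in ["jar_red","jar_gold","jar_black","holder_red","holder_yellow","holder_black","pills_a"]:
        for d in manip.spot_in(q,p)[:3]:
            r=d["rect"]; print(q,round(d["conf"],2),np.round(r),world(p,r[0],r[1]))
s=manip.get_state();print(s)
E
```

```text
top [0.255 0.001 1.352] [[-0.013  0.987 -0.163]
 [-1.    -0.013 -0.001]
 [-0.004  0.162  0.987]] [[421.37    0.    252.73 ]
 [  0.    421.37  192.779]
 [  0.      0.      1.   ]] {'range_z', 'rotation', 'origin', 'img', 'shot', 'camera_matrix'}
jar_red 0.65 [315. 196.  18.  14.] [ 0.448 -0.185  0.096]
jar_red 0.61 [315. 226.  16.  15.] [ 0.359 -0.182  0.094]
jar_gold 0.57 [273. 200.  12.  17.] [ 0.44  -0.059  0.098]
jar_gold 0.38 [315. 198.  13.  14.] [ 0.442 -0.184  0.1  ]
jar_black 0.73 [315. 195.  17.  14.] [ 0.452 -0.186  0.099]
jar_black 0.53 [317. 159.  20.  20.] [ 0.563 -0.193  0.106]
holder_red 0.77 [228. 203.  27.  22.] [0.443 0.082 0.006]
holder_yellow 0.6 [183. 200.  23.  26.] [0.456 0.23  0.004]
holder_black 0.75 [142. 200.  26.  23.] [0.459 0.36  0.01 ]
pills_a 0.8 [272. 158.  14.  21.] [ 0.571 -0.06   0.09 ]
pills_a 0.79 [262. 224.  14.  15.] [ 0.366 -0.025  0.087]
pills_a 0.56 [366. 200.  17.  17.] [ 0.435 -0.343  0.083]
scene [-0.412 -0.712  0.529] [[ 0.641  0.3   -0.706]
 [-0.767  0.247 -0.592]
 [-0.003  0.921  0.389]] [[472.493   0.    258.415]
 [  0.    472.493 187
[... 544 characters left out ...]
 16.] [0.461 0.363 0.007]
pills_a 0.94 [249. 206.  22.  43.] [ 0.356 -0.039  0.049]
pills_a 0.84 [306. 181.  21.  34.] [ 0.552 -0.069  0.059]
pills_a 0.82 [386. 234.  27.  40.] [ 0.422 -0.359  0.056]
{'t': 0.8, 'joints': array([1.021, 0.377, 0.081, 1.274, 0.   , 1.461]), 'qvel': array([-0.   ,  0.001,  0.   , -0.001,  0.001, -0.002]), 'tau': array([  0.001, -46.346,  27.014,  -0.   ,  -0.   ,  -0.   ]), 'eef_pos': array([0.245, 0.52 , 0.231]), 'tcp_rot': array([[-0.905,  0.426,  0.   ],
       [ 0.426,  0.905,  0.   ],
       [ 0.   ,  0.   , -1.   ]]), 'wrist_force': array([-0.153, -1.302,  0.543]), 'moment': array([0.014, 0.03 , 0.055]), 'gripper_force': 0.0, 'opening': 1.0008384985136307}
```

```bash
python3 - <<'E'
import numpy as np,cv2
a=[]
for c,(x,y,w,h) in {"top":(120,130,270,120),"scene":(155,150,250,115)}.items():
    p=np.load(c+"0.npy",allow_pickle=True).item()
    i=cv2.cvtColor(p["img"],cv2.COLOR_RGB2BGR)[y:y+h,x:x+w]
    i=cv2.resize(i,(790,int(790*h/w)),interpolation=cv2.INTER_CUBIC)
    a.append(i[:298] if len(i)>298 else i)
    cv2.imwrite(f"pics/crop_{c}.png",i)
E
```

```text
(no output)
```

View pics/crop_top.png

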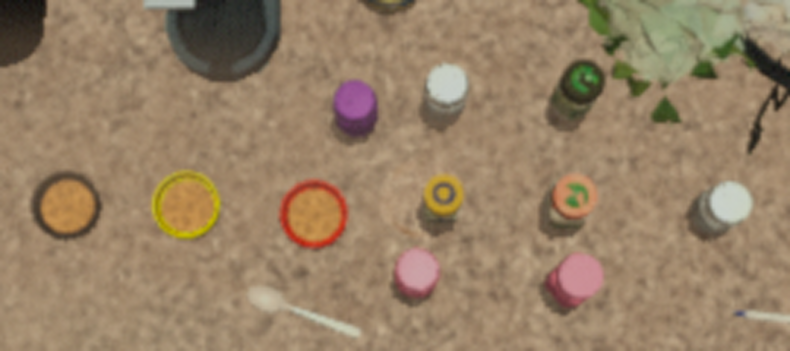

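View pics/crop_scene.png

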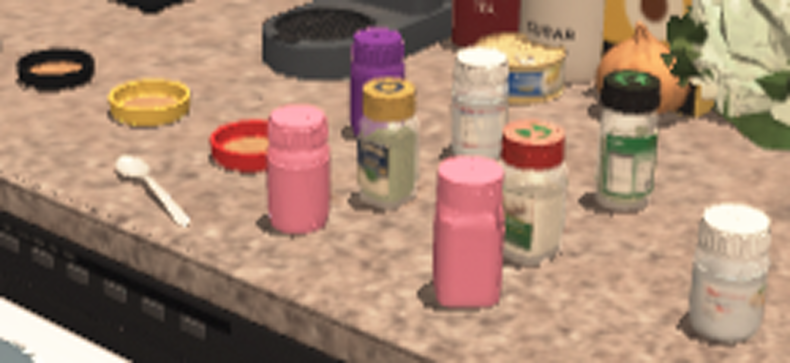

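The top view shows these things:
- Lids: red (316,197), gold (271,197) and black (318,158).
- Holders: black (142,200), yellow (183,200) and red (227,203).
- White caps: (272,160) and (368,200).
- Look-alikes: the pink bottle (262,224), the pink jar (317,225) and the purple one (241,166).

jar_red is the object at (316,197), because it has a red lid with white and green print. The one at (317,225) is plain pink, so it isn't the one meant. The enlarged crops confirm this. Next I'll get accurate centres.

```bash
python3 - <<'E'
from h import *
np.set_printoptions(precision=4,suppress=True)
g={"red":(.445,-.185),"gold":(.44,-.06),"black":(.56,-.193),"pA":(.57,-.06),"pB":(.435,-.343),"pink_b":(.366,-.025),"pink_j":(.359,-.182),"purple":(.55,.03),"Hred":(.443,.09),"Hyel":(.452,.22),"Hblk":(.457,.36)}
for c in ["top","scene"]:
    P=np.load(c+"0.npy",allow_pickle=True).item(); X=cloud(P).reshape(-1,3);X=X[P["range_z"].ravel()>0]
    t=X[(abs(X[:,0]-.4)<.1)&(abs(X[:,1]-.15)<.04)];print(c,"table",np.median(t[:,2]))
    for k,(x,y) in g.items():
        m=np.hypot(X[:,0]-x,X[:,1]-y)<(.055 if k[0]=='H' else .045); Q=X[m]
        top=np.percentile(Q[:,2],98) 
        S=Q[(Q[:,2]>.011)] if k[0]=='H' else Q[Q[:,2]>top-.010]
        if len(S)<4: print(k,len(S));continue
        lo,hi=S.min(0),S.max(0)
        (cx,cy),r=cv2.minEnclosingCircle(S[:,:2].astype(np.float32))
        print(c,k,len(S),"top %.3f"%top,"box",(lo+hi)[:2]/2,(hi-lo)[:2],"mec %.3f %.3f r%.3f"%(cx,cy,r))
# holders by colour, top
P=np.load("top0.npy",allow_pickle=True).item();X=cloud(P)
for k,(u,v) in {"Hred":(227,203),"Hyel":(183,200),"Hblk":(142,200)}.items():
    w=P["img"][v-15:v+16,u-15:u+16]; hsv=cv2.cvtColor(w,cv2.COLOR_RGB2HSV)
    H,S,V=[hsv[...,i].astype(int) for i in range(3)]
    m={"Hred":(S>180)&((H<6)|(H>174)),"Hyel":(S>170)&(H>22)&(H<35),"Hblk":V<60}[k]
    vv,uu=np.nonzero(m);(a,b),r=cv2.minEnclosingCircle(np.c_[uu,vv].astype(np.float32))
    a+=u-15;b+=v-15
    K=P["camera_matrix"]; o=np.array(P["origin"]);d=np.array(P["rotation"])@np.array([(a-K[0,2])/K[0,0],-(b-K[1,2])/K[1,1],-1]);
    print(k,m.sum(),a,b,r,o+d*((.015-o[2])/d[2]))
E
```

```text
top table -0.0005597426598650257
top red 175 top 0.101 box [ 0.4491 -0.188 ] [0.0432 0.0433] mec 0.449 -0.188 r0.023
top gold 146 top 0.099 box [ 0.453  -0.0523] [0.0413 0.0366] mec 0.453 -0.053 r0.021
top black 33 top 0.138 box [ 0.5779 -0.2252] [0.035  0.0232] mec 0.578 -0.225 r0.020
top pA 153 top 0.093 box [ 0.5696 -0.0581] [0.0429 0.0432] mec 0.570 -0.059 r0.023
top pB 167 top 0.085 box [ 0.4418 -0.3507] [0.0412 0.0446] mec 0.442 -0.351 r0.023
top pink_b 164 top 0.093 box [ 0.3752 -0.024 ] [0.0398 0.0423] mec 0.375 -0.024 r0.022
top pink_j 181 top 0.100 box [ 0.365  -0.1898] [0.0423 0.0445] mec 0.365 -0.190 r0.023
top purple 149 top 0.093 box [0.5547 0.0393] [0.041  0.0404] mec 0.555 0.039 r0.022
top Hred 98 top 0.020 box [0.4449 0.0874] [0.074  0.0742] mec 0.445 0.087 r0.037
top Hyel 93 top 0.019 box [0.4576 0.2268] [0.0731 0.0723] mec 0.457 0.227 r0.038
top Hblk 112 top 0.019 box [0.4596 0.3599] [0.0729 0.0738] mec 0.459 0.360 r0.038
scene table 8.726636190770076e-05
scene red 188 top 0.098 box [ 0.4462 -0.1875] [0.0464 0.0467] mec 0.446 -0.188 r0.024
scene gold 139 top 0.097 
[... 317 characters left out ...]
4
scene pink_b 158 top 0.091 box [ 0.3713 -0.024 ] [0.0424 0.0416] mec 0.372 -0.024 r0.022
scene pink_j 218 top 0.098 box [ 0.3647 -0.1905] [0.048  0.0463] mec 0.365 -0.191 r0.025
scene purple 112 top 0.091 box [0.5509 0.039 ] [0.0426 0.043 ] mec 0.551 0.040 r0.023
scene Hred 109 top 0.018 box [0.4404 0.0918] [0.0718 0.0691] mec 0.440 0.094 r0.043
scene Hyel 144 top 0.019 box [0.4544 0.228 ] [0.0761 0.0799] mec 0.457 0.228 r0.042
scene Hblk 133 top 0.019 box [0.4568 0.3594] [0.0757 0.0776] mec 0.457 0.359 r0.042
Hred 74 227.0 203.0 11.180439949035645 [0.4431 0.0857 0.015 ]
Hyel 172 183.0 199.80555534362793 11.52225399017334 [0.4553 0.227  0.015 ]
Hblk 0 127.0 185.0 0.0 [0.5061 0.4086 0.015 ]
```

```bash
python3 - <<'E'
from h import *
np.set_printoptions(precision=4,suppress=True,linewidth=200)
for c in ["top","scene"]:
    P=np.load(c+"0.npy",allow_pickle=True).item(); X=cloud(P).reshape(-1,3);X=X[P["range_z"].ravel()>0]
    for x,y in [(.565,-.193)]:
      Q=X[(np.hypot(X[:,0]-x,X[:,1]-y)<.032)&(X[:,2]>.1)&(X[:,2]<.112)]
      lo,hi=Q.min(0),Q.max(0);print(c,len(Q),(lo+hi)/2,hi-lo,np.median(Q,0))
    G=np.full((20,20),-1.);
    for q in X:
        i=int((q[0]-.46)/.01);j=int((q[1]+.3)/.01)
        if 0<=i<20 and 0<=j<20:G[i,j]=max(G[i,j],q[2]*1000)
    print("cols y -.30.. step .01; rows x .46..")
    print(G.astype(int))
E
```

```text
top 159 [ 0.5696 -0.2005  0.1056] [0.0424 0.0429 0.0109] [ 0.5686 -0.2001  0.1044]
cols y -.30.. step .01; rows x .46..
[[  5   5   3   4   5   3   5   6  -1  99 101 101 102 103   6   4   8   4   6   5]
 [  5   4   4   5   5   4   4   1  -1  -1  96  97  65   4   3   3   1   2   4   2]
 [  4   1   5   1   3   2   3   5   2  -1  -1   4   3   2   4   7   3   5   5   4]
 [  2   2   0   1   1   4   8   4   8   3   3   4   2   4   3   1   1   1   5   5]
 [  4   5 166   6   3   2   3   1   0   5   5   2   3   5   3   1   2   2   3   4]
 [  5 153 155 155 145   4   8   4   2   4   2   3   8   4   5   4   2   4   1   4]
 [  3 144 144 145   7   1   2   4   1   4   4   6   2   6   5   6   4   4   4   5]
 [  4 141 142 143   1   5   5   5   3   4   2   6   4   5   4   5   2   3   4   1]
 [  3   3 136   6 138 131   3   6  47 107 105  95   3   3   1   6   3   7   3   6]
 [  1 123   2 140 146 144   2   3 111 107 107 107  25   0   1   3   0   5   1   2]
 [150 153 152 141 141 144 142 144 108 107 107 108 100   3   2   3   4   6   3   4]
 [153 155 156 155 145 142 145 141 107 107 107 106 104   0   4   1  
[... 1763 characters left out ...]
04  -1   1   0   0  -1  -1  -1  -1]
 [159 156 159 162 154 152 146 157 154 105 105 105  -1   0   1   1  -1  -1  -1  -1]
 [167 158 162 167 168 168 168 169 154  -1  -1  -1  -1  -1   1   2   1  -1  -1  -1]
 [171 172 175 167 172 173 175 177 179   0  -1  -1  -1  -1  -1   1   1   0  -1  -1]
 [184 176 176 177 175 183 190 199 203 203  -1  -1  -1  -1  -1   2   1   0   2  -1]
 [190 186 183 183 187 188 196 202 202 203   0  -1  -1  -1  -1   1   1   2   0  -1]
 [193 188 182 185 185 187 196 204 206 144   1  -1  -1  -1  -1  -1   0   0   2   0]
 [218   1 180 184 185 187 188   0   1   0   1   1  -1  -1  -1  -1   0   1   1   1]
 [207   3 181 184 186 186 185 186   1   2   1   1  -1  -1  -1  -1  -1   1   1   0]]
```

jar_black is at (0.568,-0.200), with leaves (up to about 0.2 m high) close on its -y/+x side, so I'll do it last. First I square the tool and go above the gold jar.

Call:
apply_moves(
  steps=[
    {"twist":-8.4},
    {"twist":-8.4},
    {"twist":-8.4},
    {"dx":-1.72,"dy":-4.77},
    {"dx":-1.72,"dy":-4.77},
    {"dx":-1.72,"dy":-4.77},
    {"dx":-1.72,"dy":-4.77},
    {"dx":-1.72,"dy":-4.77},
    {"dx":-1.72,"dy":-4.77},
    {"dx":-1.72,"dy":-4.77},
    {"dx":-1.72,"dy":-4.77},
    {"dx":-1.72,"dy":-4.77},
    {"dx":-1.72,"dy":-4.77},
    {"dx":-1.72,"dy":-4.77},
    {"dx":-1.68,"dy":-4.73},
    {},
  ],
)

```text
validation failed for argument at $.st...
```

```bash
python3 - <<'E'
from h import *
np.set_printoptions(precision=4,suppress=True,linewidth=200)
s=manip.get_state();print(s["eef_pos"],s["tcp_rot"][:,0],s["joints"])
P=manip.get_image("wrist");save(P,"w1.png");np.save("w1.npy",P,allow_pickle=True)
print(P["origin"],P["camera_matrix"][0])
X=cloud(P).reshape(-1,3);X=X[P["range_z"].ravel()>0]
for k,(x,y) in {"gold":(.451,-.052),"red":(.447,-.188),"Hred":(.443,.087)}.items():
    Q=X[np.hypot(X[:,0]-x,X[:,1]-y)<.05]
    if len(Q)<20: continue
    Q=Q[Q[:,2]<.12]; S=Q[Q[:,2]>.012] if k[0]=="H" else Q[Q[:,2]>.085]
    if len(S)<20: continue
    lo,hi=np.percentile(S,[.5,99.5],0);print(k,len(S),(lo+hi)/2,hi-lo)
E
```

```text
[0.2448 0.5203 0.2313] [-0.9048  0.4258  0.    ] [1.0207 0.3773 0.081  1.2744 0.     1.4605]
[0.1807 0.5498 0.3736] [264.7418   0.     259.4891]
Hred 152 [0.4407 0.0915 0.0154] [0.0558 0.0705 0.0067]
```

View pics/w1.png

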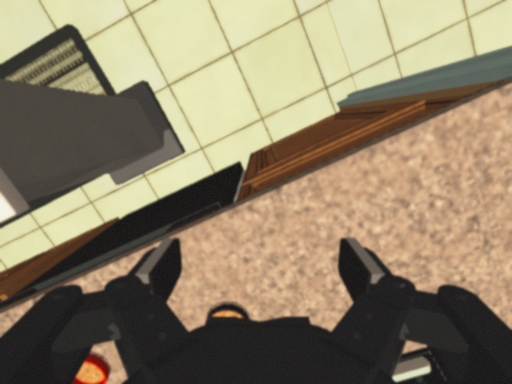

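The call was refused, so the arm is still at the start. The wrist view shows the open fingers and the black holder at (228,312). Rows probably need every field, so I'll fill them all in.

Call:
apply_moves(
  steps=[
    {"dx":0,"dy":0,"dz":0,"twist":-8.4,"jaw":1},
    {"dx":0,"dy":0,"dz":0,"twist":-8.4,"jaw":1},
    {"dx":0,"dy":0,"dz":0,"twist":-8.4,"jaw":1},
    {"dx":-1.72,"dy":-4.77,"dz":0,"twist":0,"jaw":1},
    {"dx":-1.72,"dy":-4.77,"dz":0,"twist":0,"jaw":1},
    {"dx":-1.72,"dy":-4.77,"dz":0,"twist":0,"jaw":1},
    {"dx":-1.72,"dy":-4.77,"dz":0,"twist":0,"jaw":1},
    {"dx":-1.72,"dy":-4.77,"dz":0,"twist":0,"jaw":1},
    {"dx":-1.72,"dy":-4.77,"dz":0,"twist":0,"jaw":1},
    {"dx":-1.72,"dy":-4.77,"dz":0,"twist":0,"jaw":1},
    {"dx":-1.72,"dy":-4.77,"dz":0,"twist":0,"jaw":1},
    {"dx":-1.72,"dy":-4.77,"dz":0,"twist":0,"jaw":1},
    {"dx":-1.72,"dy":-4.77,"dz":0,"twist":0,"jaw":1},
    {"dx":-1.72,"dy":-4.77,"dz":0,"twist":0,"jaw":1},
    {"dx":-1.68,"dy":-4.73,"dz":0,"twist":0,"jaw":1},
    {"dx":0,"dy":0,"dz":0,"twist":0,"jaw":1},
  ],
)

```text
t: 2.85
eef_pos: [0.452, -0.0545, 0.2313]
tcp_rot: [[-1.0, 0.005, 0.001], [0.005, 1.0, -0.001], [-0.001, -0.001, -1.0]]
wrist_force: [0.6, -0.3, -0.2]
opening: 0.999
gripper_force: 0.0
```

```bash
cat > m.py <<'E'
from h import *
import sys
np.set_printoptions(precision=4,suppress=True,linewidth=200)
def meas(n=None):
    s=manip.get_state();print("tcp",s["eef_pos"],"x",s["tcp_rot"][:,0],"t",s["t"],"op",s["opening"],"F",s["wrist_force"])
    P=manip.get_image("wrist")
    if n: save(P,n+".png");np.save(n+".npy",P,allow_pickle=True)
    X=cloud(P).reshape(-1,3);C=P["img"].reshape(-1,3);ok=P["range_z"].ravel()>0;X=X[ok]
    for k,(x,y) in {"gold":(.451,-.052),"red":(.447,-.188),"black":(.568,-.2),"Hred":(.443,.087),"Hyel":(.456,.227),"Hblk":(.458,.36),"pA":(.569,-.059),"pB":(.44,-.351)}.items():
        Q=X[np.hypot(X[:,0]-x,X[:,1]-y)<(.05 if k[0]=="H" else .036)]
        S=Q[(Q[:,2]>.012)&(Q[:,2]<.03)] if k[0]=="H" else Q[(Q[:,2]>.08)&(Q[:,2]<.115)]
        if len(S)<60: continue
        lo,hi=np.percentile(S,[.5,99.5],0);print(k,len(S),(lo+hi)/2,hi-lo,"top",hi[2])
    return P
if __name__=="__main__": meas(sys.argv[1])
E
python3 m.py w2
```

```text
tcp [ 0.452  -0.0545  0.2313] x [-1.      0.0051 -0.0011] t 2.85 op 0.9990779148721883 F [ 0.5756 -0.2881 -0.25  ]
gold 1182 [ 0.4495 -0.0516  0.0896] [0.0404 0.04   0.0169] top 0.0980373093398079
red 1580 [ 0.4453 -0.1863  0.0897] [0.0432 0.0439 0.0182] top 0.0988129582097958
black 104 [ 0.5494 -0.2099  0.0938] [0.0112 0.0161 0.0232] top 0.10541217249260638
Hred 621 [0.4418 0.0877 0.0157] [0.0725 0.0733 0.0072] top 0.019345810979700857
Hyel 746 [0.4541 0.2274 0.0157] [0.0723 0.0739 0.007 ] top 0.01920227450429088
pA 966 [ 0.5668 -0.0579  0.086 ] [0.041  0.0434 0.0109] top 0.09145919950677683
pB 445 [ 0.4401 -0.3402  0.0815] [0.039  0.0223 0.003 ] top 0.08298620576571546
```

Gold lid at (0.450,-0.052), top 0.097. Descend and grip.

Call:
apply_moves(
  steps=[
    {"dx":0.2,"dy":0.25,"dz":0,"twist":0,"jaw":1},
    {"dx":0,"dy":0,"dz":3,"twist":0,"jaw":1},
    {"dx":0,"dy":0,"dz":3,"twist":0,"jaw":1},
    {"dx":0,"dy":0,"dz":3,"twist":0,"jaw":1},
    {"dx":0,"dy":0,"dz":2.7,"twist":0,"jaw":1},
    {"dx":0,"dy":0,"dz":2,"twist":0,"jaw":1},
    {"dx":0,"dy":0,"dz":2,"twist":0,"jaw":1},
    {"dx":0,"dy":0,"dz":1,"twist":0,"jaw":1},
    {"dx":0,"dy":0,"dz":0,"twist":0,"jaw":1},
    {"dx":0,"dy":0,"dz":0,"twist":0,"jaw":0.6},
    {"dx":0,"dy":0,"dz":0,"twist":0,"jaw":0.3},
    {"dx":0,"dy":0,"dz":0,"twist":0,"jaw":0.3},
    {"dx":0,"dy":0,"dz":0,"twist":0,"jaw":0.3},
    {"dx":0,"dy":0,"dz":0,"twist":0,"jaw":0.3},
    {"dx":0,"dy":0,"dz":0,"twist":0,"jaw":0.3},
    {"dx":0,"dy":0,"dz":0,"twist":0,"jaw":0.3},
  ],
)

```text
t: 4.9
eef_pos: [0.4497, -0.0495, 0.0652]
tcp_rot: [[-1.0, 0.0, 0.002], [0.0, 1.0, -0.0], [-0.002, -0.0, -1.0]]
wrist_force: [-1.1, -0.3, 6.4]
opening: 0.467
gripper_force: 59.6
```

Call:
apply_moves(
  steps=[
    {"dx":0,"dy":0,"dz":-1.5,"twist":0,"jaw":0.3},
    {"dx":0,"dy":0,"dz":-2.5,"twist":0,"jaw":0.3},
    {"dx":0,"dy":0,"dz":-3,"twist":0,"jaw":0.3},
    {"dx":0,"dy":2,"dz":0,"twist":0,"jaw":0.3},
    {"dx":-0.1,"dy":4,"dz":0,"twist":0,"jaw":0.3},
    {"dx":-0.1,"dy":4,"dz":0,"twist":0,"jaw":0.3},
    {"dx":-0.1,"dy":4,"dz":0,"twist":0,"jaw":0.3},
    {"dx":-0.1,"dy":4,"dz":0,"twist":0,"jaw":0.3},
    {"dx":-0.1,"dy":4,"dz":0,"twist":0,"jaw":0.3},
    {"dx":0,"dy":3.7,"dz":0,"twist":0,"jaw":0.3},
    {"dx":0,"dy":2,"dz":0,"twist":0,"jaw":0.3},
    {"dx":0,"dy":0,"dz":2,"twist":0,"jaw":0.3},
    {"dx":0,"dy":0,"dz":1.6,"twist":0,"jaw":0.3},
    {"dx":0,"dy":0,"dz":0,"twist":0,"jaw":0.3},
    {"dx":0,"dy":0,"dz":0,"twist":0,"jaw":0.3},
  ],
)

```text
t: 6.78
eef_pos: [0.454, 0.2278, 0.0987]
tcp_rot: [[-1.0, 0.0, 0.0], [0.0, 1.0, 0.0], [-0.0, 0.0, -1.0]]
wrist_force: [0.2, -0.1, -0.6]
opening: 0.466
gripper_force: 60.2
```

```bash
python3 m.py w3; python3 - <<'E'
from h import *
P=manip.get_image("scene");save(P,"s3.png")
i=cv2.imread("pics/s3.png")[110:240,140:330];cv2.imwrite("pics/s3c.png",cv2.resize(i,None,fx=4,fy=4,interpolation=cv2.INTER_CUBIC))
w=cv2.imread("pics/w3.png");
E
```

```text
tcp [0.454  0.2278 0.0987] x [-1.      0.0002 -0.0003] t 6.775 op 0.465720353913414 F [ 0.2465 -0.1023 -0.626 ]
Hred 1661 [0.4418 0.0886 0.0157] [0.073  0.0734 0.0071] top 0.01925594346238265
Hyel 845 [0.4447 0.2283 0.0157] [0.0551 0.0734 0.0072] top 0.019267085007296462
Hblk 1586 [0.4557 0.3606 0.0156] [0.073  0.0732 0.0071] top 0.019199122968484805
```

View pics/s3c.png

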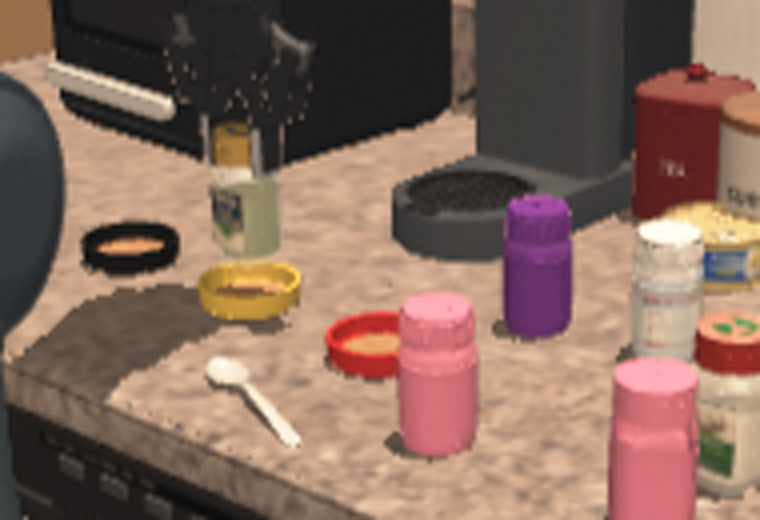

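Gold hangs upright over the yellow holder (crop about (245,290)). Lower and release.

Call:
apply_moves(
  steps=[
    {"dx":0,"dy":0,"dz":1,"twist":0,"jaw":0.3},
    {"dx":0,"dy":0,"dz":1,"twist":0,"jaw":0.3},
    {"dx":0,"dy":0,"dz":0.5,"twist":0,"jaw":0.3},
    {"dx":0,"dy":0,"dz":0.3,"twist":0,"jaw":0.3},
    {"dx":0,"dy":0,"dz":0.1,"twist":0,"jaw":0.3},
    {"dx":0,"dy":0,"dz":0,"twist":0,"jaw":0.3},
    {"dx":0,"dy":0,"dz":0,"twist":0,"jaw":0.3},
  ],
)

```text
t: 7.75
eef_pos: [0.4541, 0.228, 0.0695]
tcp_rot: [[-1.0, -0.0, 0.001], [-0.0, 1.0, 0.0], [-0.001, 0.0, -1.0]]
wrist_force: [0.3, -0.1, -2.0]
opening: 0.467
gripper_force: 60.3
```

Call:
apply_moves(
  steps=[
    {"dx":0,"dy":0,"dz":0,"twist":0,"jaw":0.6},
    {"dx":0,"dy":0,"dz":0,"twist":0,"jaw":0.8},
    {"dx":0,"dy":0,"dz":0,"twist":0,"jaw":1},
    {"dx":0,"dy":0,"dz":0,"twist":0,"jaw":1},
    {"dx":0,"dy":0,"dz":-2,"twist":0,"jaw":1},
    {"dx":0,"dy":0,"dz":-4,"twist":0,"jaw":1},
    {"dx":0,"dy":0,"dz":-4,"twist":0,"jaw":1},
    {"dx":0,"dy":0,"dz":-3,"twist":0,"jaw":1},
    {"dx":0.1,"dy":-4.5,"dz":0,"twist":0,"jaw":1},
    {"dx":0.1,"dy":-5,"dz":0,"twist":0,"jaw":1},
    {"dx":0.1,"dy":-5,"dz":0,"twist":0,"jaw":1},
    {"dx":0.1,"dy":-5,"dz":0,"twist":0,"jaw":1},
    {"dx":0.1,"dy":-5,"dz":0,"twist":0,"jaw":1},
    {"dx":0.1,"dy":-5,"dz":0,"twist":0,"jaw":1},
    {"dx":0.1,"dy":-5,"dz":0,"twist":0,"jaw":1},
    {"dx":0.1,"dy":-5,"dz":0,"twist":0,"jaw":1},
    {"dx":0,"dy":-2,"dz":0,"twist":0,"jaw":1},
    {"dx":0,"dy":0,"dz":0,"twist":0,"jaw":1},
    {"dx":0,"dy":0,"dz":0,"twist":0,"jaw":1},
  ],
)

```text
t: 10.12
eef_pos: [0.4457, -0.186, 0.1992]
tcp_rot: [[-1.0, -0.001, -0.0], [-0.001, 1.0, 0.001], [0.0, 0.001, -1.0]]
wrist_force: [0.2, -0.5, -0.5]
opening: 1.0
gripper_force: 0.0
```

```bash
python3 m.py w4; python3 - <<'E'
from m import *
P=manip.get_image("top");np.save("top4.npy",P,allow_pickle=True);X=cloud(P).reshape(-1,3);X=X[P["range_z"].ravel()>0]
Q=X[(np.hypot(X[:,0]-.455,X[:,1]-.228)<.035)&(X[:,2]>.09)];lo,hi=Q.min(0),Q.max(0);print("gold",(lo+hi)/2,hi-lo,np.percentile(Q[:,2],[5,50,95]))
E
```

```text
tcp [ 0.4457 -0.186   0.1992] x [-1.     -0.0011  0.0004] t 10.125 op 1.000373615060586 F [ 0.1764 -0.454  -0.4805]
red 1749 [ 0.4453 -0.1871  0.0899] [0.0435 0.0431 0.0177] top 0.0987113778217079
black 1473 [ 0.5629 -0.1993  0.0948] [0.0385 0.0428 0.0225] top 0.1060416048985417
Hred 915 [0.4423 0.0874 0.0157] [0.0736 0.0736 0.0072] top 0.019309228407438535
pB 1344 [ 0.4386 -0.3505  0.0819] [0.0406 0.0407 0.0036] top 0.08364597512808689
gold [0.4564 0.2236 0.0986] [0.0401 0.0392 0.0139] [0.0945 0.0997 0.1036]
```

Call:
apply_moves(
  steps=[
    {"dx":0,"dy":-0.1,"dz":3,"twist":0,"jaw":1},
    {"dx":0,"dy":0,"dz":3,"twist":0,"jaw":1},
    {"dx":0,"dy":0,"dz":3,"twist":0,"jaw":1},
    {"dx":0,"dy":0,"dz":2.3,"twist":0,"jaw":1},
    {"dx":0,"dy":0,"dz":2,"twist":0,"jaw":1},
    {"dx":0,"dy":0,"dz":0,"twist":0,"jaw":1},
    {"dx":0,"dy":0,"dz":0,"twist":0,"jaw":0.65},
    {"dx":0,"dy":0,"dz":0,"twist":0,"jaw":0.3},
    {"dx":0,"dy":0,"dz":0,"twist":0,"jaw":0.3},
    {"dx":0,"dy":0,"dz":0,"twist":0,"jaw":0.3},
    {"dx":0,"dy":0,"dz":0,"twist":0,"jaw":0.3},
    {"dx":0,"dy":0,"dz":0,"twist":0,"jaw":0.3},
    {"dx":0,"dy":0,"dz":0,"twist":0,"jaw":0.3},
  ],
)

```text
t: 11.85
eef_pos: [0.4468, -0.1884, 0.0676]
tcp_rot: [[-1.0, -0.0, 0.002], [-0.0, 1.0, -0.0], [-0.002, -0.0, -1.0]]
wrist_force: [-1.4, 1.5, 5.0]
opening: 0.514
gripper_force: 60.4
```

Call:
apply_moves(
  steps=[
    {"dx":0,"dy":0,"dz":-1.5,"twist":0,"jaw":0.3},
    {"dx":0,"dy":0,"dz":-2.5,"twist":0,"jaw":0.3},
    {"dx":0,"dy":0,"dz":-3,"twist":0,"jaw":0.3},
    {"dx":0,"dy":2,"dz":0,"twist":0,"jaw":0.3},
    {"dx":0.1,"dy":4,"dz":0,"twist":0,"jaw":0.3},
    {"dx":0.1,"dy":4,"dz":0,"twist":0,"jaw":0.3},
    {"dx":0,"dy":4,"dz":0,"twist":0,"jaw":0.3},
    {"dx":0,"dy":4,"dz":0,"twist":0,"jaw":0.3},
    {"dx":0,"dy":4,"dz":0,"twist":0,"jaw":0.3},
    {"dx":0,"dy":3.6,"dz":0,"twist":0,"jaw":0.3},
    {"dx":0,"dy":2,"dz":0,"twist":0,"jaw":0.3},
    {"dx":0,"dy":0,"dz":2,"twist":0,"jaw":0.3},
    {"dx":0,"dy":0,"dz":1.6,"twist":0,"jaw":0.3},
    {"dx":0,"dy":0,"dz":0,"twist":0,"jaw":0.3},
    {"dx":0,"dy":0,"dz":0,"twist":0,"jaw":0.3},
  ],
)

```text
t: 13.72
eef_pos: [0.4434, 0.0882, 0.1003]
tcp_rot: [[-1.0, -0.0, -0.0], [-0.0, 1.0, 0.0], [0.0, 0.0, -1.0]]
wrist_force: [-0.1, -0.4, -0.4]
opening: 0.508
gripper_force: 60.9
```

```bash
python3 m.py w5; python3 - <<'E'
from h import *
P=manip.get_image("scene");save(P,"s5.png")
i=cv2.imread("pics/s5.png")[110:240,140:330];cv2.imwrite("pics/s5c.png",cv2.resize(i,None,fx=4,fy=4,interpolation=cv2.INTER_CUBIC))
E
```

```text
tcp [0.4434 0.0882 0.1003] x [-1.     -0.0003  0.0005] t 13.725 op 0.508482634985014 F [-0.1259 -0.3625 -0.4473]
Hred 775 [0.4307 0.0883 0.0158] [0.051  0.0729 0.0065] top 0.01904674509040065
Hyel 1576 [0.4537 0.2262 0.0209] [0.0726 0.07   0.0177] top 0.029797022317536805
```

View pics/s5c.png

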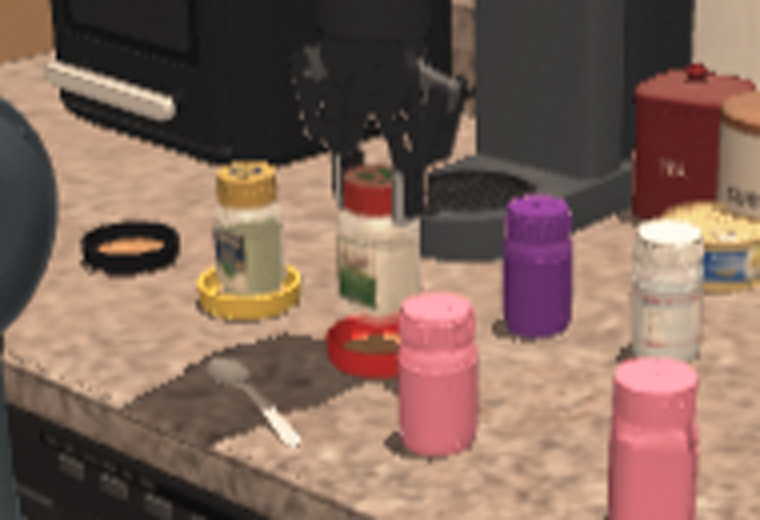

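Gold stands in its cup (crop (248,235)) and red hangs upright over the red holder (375,340). Lower, release, and go up for a look at black.

Call:
apply_moves(
  steps=[
    {"dx":0,"dy":0,"dz":1,"twist":0,"jaw":0.3},
    {"dx":0,"dy":0,"dz":1,"twist":0,"jaw":0.3},
    {"dx":0,"dy":0,"dz":0.5,"twist":0,"jaw":0.3},
    {"dx":0,"dy":0,"dz":0.3,"twist":0,"jaw":0.3},
    {"dx":0,"dy":0,"dz":0.1,"twist":0,"jaw":0.3},
    {"dx":0,"dy":0,"dz":0,"twist":0,"jaw":0.3},
    {"dx":0,"dy":0,"dz":0,"twist":0,"jaw":0.3},
    {"dx":0,"dy":0,"dz":0,"twist":0,"jaw":0.6},
    {"dx":0,"dy":0,"dz":0,"twist":0,"jaw":0.8},
    {"dx":0,"dy":0,"dz":0,"twist":0,"jaw":1},
    {"dx":0,"dy":0,"dz":0,"twist":0,"jaw":1},
    {"dx":0,"dy":0,"dz":-2,"twist":0,"jaw":1},
    {"dx":0,"dy":0,"dz":-4,"twist":0,"jaw":1},
    {"dx":0,"dy":0,"dz":-5,"twist":0,"jaw":1},
    {"dx":0,"dy":0,"dz":-5,"twist":0,"jaw":1},
  ],
)

```text
t: 15.7
eef_pos: [0.4435, 0.0878, 0.2327]
tcp_rot: [[-1.0, -0.0, -0.0], [-0.0, 1.0, 0.0], [0.0, 0.0, -1.0]]
wrist_force: [0.4, -0.3, -0.2]
opening: 1.005
gripper_force: 0.0
```

Call:
apply_moves(
  steps=[
    {"dx":-0.7,"dy":-4.3,"dz":-0.5,"twist":0,"jaw":1},
    {"dx":-0.7,"dy":-4.3,"dz":-0.5,"twist":0,"jaw":1},
    {"dx":-0.7,"dy":-4.3,"dz":-0.5,"twist":0,"jaw":1},
    {"dx":-0.7,"dy":-4.3,"dz":-0.5,"twist":0,"jaw":1},
    {"dx":-0.7,"dy":-4.3,"dz":0,"twist":0,"jaw":1},
    {"dx":-0.7,"dy":-4.3,"dz":0,"twist":0,"jaw":1},
    {"dx":0,"dy":0,"dz":0,"twist":0,"jaw":1},
    {"dx":0,"dy":0,"dz":0,"twist":0,"jaw":1},
  ],
)

```text
t: 16.7
eef_pos: [0.4855, -0.1697, 0.251]
tcp_rot: [[-1.0, 0.0, -0.001], [0.0, 1.0, 0.001], [0.001, 0.001, -1.0]]
wrist_force: [0.1, 1.4, -1.4]
opening: 0.999
gripper_force: 0.0
```

```bash
python3 m.py w6; python3 - <<'E'
from m import *
P=manip.get_image("top");np.save("top6.npy",P,allow_pickle=True);X=cloud(P).reshape(-1,3);X=X[P["range_z"].ravel()>0]
for x,y in [(.455,.228),(.444,.088)]:
    Q=X[(np.hypot(X[:,0]-x,X[:,1]-y)<.035)&(X[:,2]>.09)];lo,hi=Q.min(0),Q.max(0);print((lo+hi)/2,hi-lo,np.percentile(Q[:,2],[5,50,95]))
# clearance search
W=np.load("w6.npy",allow_pickle=True).item();T=np.load("top0.npy",allow_pickle=True).item();S=np.load("scene0.npy",allow_pickle=True).item()
c=np.array([.5665,-.200])
A=[]
for p in (W,T,S):
    X=cloud(p)[p["range_z"]>0]
    r=np.hypot(*(X[:,:2]-c).T); A.append(X[(r<.1)&(X[:,2]>.06)&(X[:,2]<.24)&(r>.027)&(np.hypot(X[:,0]-.446,X[:,1]+.187)>.03)])
    Z=A[-1]; Z=Z[(Z[:,0]>.5)]; print(len(Z))
X=np.vstack(A[:2]+A[2:]); X=X[X[:,0]>.5]
for a in range(0,180,10):
    u=np.array([np.cos(np.radians(a)),np.sin(np.radians(a))]);v=np.array([u[1],-u[0]])
    out=[]
    for sh in (0,-4,-7,4,7):
        d=X[:,:2]-c-v*sh/1000; U=d@u;V=d@v
        body=(abs(U)<.0425)&(abs(V)<.038); fin=(abs(U)>.026)&(abs(U)<.05)&(abs(V)<.012)
        f=lambda m:np.percentile(X[m,2],99) if m.sum()>5 else 0
        out.append("%d: body %.3f fin %.3f |"%(sh,f(body),f(fin)))
    print(a,*out)
E
```

```text
tcp [ 0.4855 -0.1697  0.251 ] x [-1.      0.0002  0.0006] t 16.7 op 0.9990393679413722 F [ 0.0897  1.4395 -1.3852]
black 1188 [ 0.5658 -0.1988  0.095 ] [0.0437 0.0438 0.0224] top 0.10619449239539372
Hred 752 [0.4425 0.0822 0.021 ] [0.0725 0.063  0.0178] top 0.02985669499965594
pA 490 [ 0.5647 -0.0587  0.0858] [0.0367 0.0423 0.0112] top 0.09140192015874694
pB 1055 [ 0.4393 -0.3507  0.0819] [0.0398 0.0411 0.0036] top 0.08370889244203246
[0.4565 0.2239 0.0981] [0.0409 0.0404 0.0145] [0.0941 0.0995 0.1031]
[0.4467 0.088  0.0988] [0.0443 0.0453 0.0158] [0.0954 0.1006 0.105 ]
3726
1121
1406
0 0: body 0.177 fin 0.146 | -4: body 0.177 fin 0.140 | -7: body 0.178 fin 0.140 | 4: body 0.177 fin 0.162 | 7: body 0.176 fin 0.186 |
10 0: body 0.178 fin 0.138 | -4: body 0.178 fin 0.000 | -7: body 0.179 fin 0.000 | 4: body 0.178 fin 0.140 | 7: body 0.178 fin 0.141 |
20 0: body 0.183 fin 0.000 | -4: body 0.181 fin 0.000 | -7: body 0.155 fin 0.000 | 4: body 0.184 fin 0.000 | 7: body 0.185 fin 0.138 |
30 0: body 0.176 fin 0.000 | -4: body 0.153 fin 0.000 | -7: body 0.153 fin 0.000 | 4: body 0.188 fin 0.0
[... 1228 characters left out ...]
dy 0.198 fin 0.172 |
130 0: body 0.177 fin 0.173 | -4: body 0.176 fin 0.170 | -7: body 0.176 fin 0.167 | 4: body 0.195 fin 0.176 | 7: body 0.195 fin 0.178 |
140 0: body 0.174 fin 0.178 | -4: body 0.173 fin 0.176 | -7: body 0.173 fin 0.173 | 4: body 0.174 fin 0.179 | 7: body 0.174 fin 0.180 |
150 0: body 0.170 fin 0.178 | -4: body 0.169 fin 0.178 | -7: body 0.168 fin 0.178 | 4: body 0.171 fin 0.179 | 7: body 0.172 fin 0.179 |
160 0: body 0.173 fin 0.179 | -4: body 0.172 fin 0.178 | -7: body 0.172 fin 0.178 | 4: body 0.173 fin 0.180 | 7: body 0.174 fin 0.180 |
170 0: body 0.175 fin 0.181 | -4: body 0.174 fin 0.180 | -7: body 0.174 fin 0.180 | 4: body 0.175 fin 0.146 | 7: body 0.176 fin 0.140 |
```

View pics/w6.png

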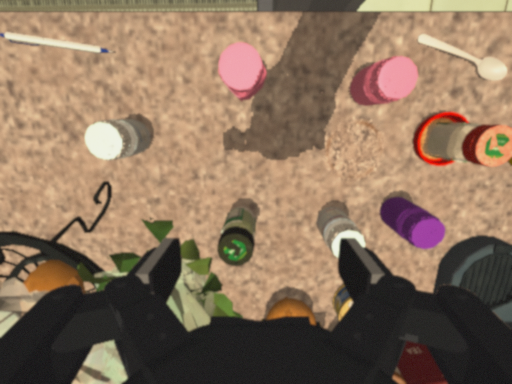

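The wrist view shows the black jar at (236,248), with leaves to its left and below it (110-230, 230-320). Both placed jars look fine. Closing the fingers along 40° from x, shifted 4 mm away from the leaves, gives the best clearance: the body stays clear while it is above 0.153, so TCP must be above about 0.085.

Call:
apply_moves(
  steps=[
    {"dx":-2.6,"dy":-0.9,"dz":0,"twist":0,"jaw":1},
    {"dx":-2.6,"dy":-0.9,"dz":0,"twist":0,"jaw":0.75},
    {"dx":-2.6,"dy":-0.9,"dz":0,"twist":0,"jaw":0.75},
    {"dx":0,"dy":0,"dz":0,"twist":10,"jaw":0.75},
    {"dx":0,"dy":0,"dz":0,"twist":10,"jaw":0.75},
    {"dx":0,"dy":0,"dz":0,"twist":10,"jaw":0.75},
    {"dx":0,"dy":0,"dz":0,"twist":10,"jaw":0.75},
    {"dx":0,"dy":0,"dz":0,"twist":10,"jaw":0.75},
    {"dx":0,"dy":0,"dz":3,"twist":0,"jaw":0.75},
    {"dx":0,"dy":0,"dz":3,"twist":0,"jaw":0.75},
    {"dx":0,"dy":0,"dz":3,"twist":0,"jaw":0.75},
    {"dx":0,"dy":0,"dz":2,"twist":0,"jaw":0.75},
    {"dx":0,"dy":0,"dz":0,"twist":0,"jaw":0.75},
    {"dx":0,"dy":0,"dz":0,"twist":0,"jaw":0.75},
  ],
)

```text
t: 18.55
eef_pos: [0.5644, -0.1967, 0.1424]
tcp_rot: [[-0.644, 0.765, 0.001], [0.765, 0.644, -0.0], [-0.001, 0.001, -1.0]]
wrist_force: [1.4, -0.5, 0.5]
opening: 0.753
gripper_force: 0.0
```

```bash
python3 m.py w7
```

```text
tcp [ 0.5644 -0.1967  0.1424] x [-0.6436  0.7654 -0.001 ] t 18.55 op 0.7528526082534606 F [ 1.4409 -0.4748  0.4725]
black 3013 [ 0.5661 -0.1985  0.0958] [0.0435 0.0434 0.0203] top 0.10597315380470654
pA 3772 [ 0.568  -0.0591  0.0861] [0.0422 0.0417 0.0112] top 0.09175446976736584
pB 1773 [ 0.4395 -0.35    0.0817] [0.0409 0.0407 0.0032] top 0.08328640174000156
```

View pics/w7.png

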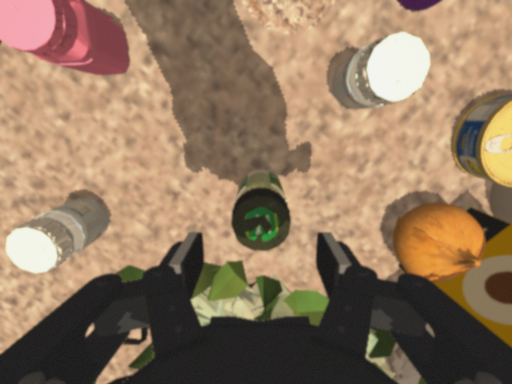

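Black lid (260,215) is centred between the fingers and the leaves lie behind it. I descend gently and watch the force.

Call:
apply_moves(
  steps=[
    {"dx":0.15,"dy":0,"dz":2,"twist":0,"jaw":0.75},
    {"dx":0,"dy":0,"dz":1.5,"twist":0,"jaw":0.75},
    {"dx":0,"dy":0,"dz":0.8,"twist":0,"jaw":0.75},
    {"dx":0,"dy":0,"dz":0.5,"twist":0,"jaw":0.75},
    {"dx":0,"dy":0,"dz":0,"twist":0,"jaw":0.75},
    {"dx":0,"dy":0,"dz":0,"twist":0,"jaw":0.75},
  ],
)

```text
t: 19.35
eef_pos: [0.5633, -0.1962, 0.0938]
tcp_rot: [[-0.643, 0.766, 0.001], [0.766, 0.643, -0.0], [-0.001, 0.0, -1.0]]
wrist_force: [0.9, 0.5, -0.1]
opening: 0.752
gripper_force: 0.0
```

Call:
apply_moves(
  steps=[
    {"dx":0,"dy":0,"dz":0.3,"twist":0,"jaw":0.75},
    {"dx":0,"dy":0,"dz":0.3,"twist":0,"jaw":0.75},
    {"dx":0,"dy":0,"dz":0.1,"twist":0,"jaw":0.75},
    {"dx":0,"dy":0,"dz":0,"twist":0,"jaw":0.75},
    {"dx":0,"dy":0,"dz":0,"twist":0,"jaw":0.75},
  ],
)

```text
t: 19.98
eef_pos: [0.5629, -0.196, 0.0863]
tcp_rot: [[-0.643, 0.766, 0.0], [0.766, 0.643, 0.0], [-0.0, 0.0, -1.0]]
wrist_force: [-0.3, -0.6, 0.0]
opening: 0.751
gripper_force: 0.0
```

No contact. Close.

Call:
apply_moves(
  steps=[
    {"dx":0,"dy":0,"dz":0,"twist":0,"jaw":0.6},
    {"dx":0,"dy":0,"dz":0,"twist":0,"jaw":0.35},
    {"dx":0,"dy":0,"dz":0,"twist":0,"jaw":0.35},
    {"dx":0,"dy":0,"dz":0,"twist":0,"jaw":0.35},
    {"dx":0,"dy":0,"dz":0,"twist":0,"jaw":0.35},
    {"dx":0,"dy":0,"dz":0,"twist":0,"jaw":0.35},
  ],
)

```text
t: 20.72
eef_pos: [0.5635, -0.1962, 0.0868]
tcp_rot: [[-0.643, 0.766, 0.001], [0.766, 0.643, -0.0], [-0.001, 0.001, -1.0]]
wrist_force: [0.1, 0.8, 4.9]
opening: 0.501
gripper_force: 61.2
```

Gripped. Lift, check.

Call:
apply_moves(
  steps=[
    {"dx":0,"dy":0,"dz":-1,"twist":0,"jaw":0.35},
    {"dx":0,"dy":0,"dz":-2,"twist":0,"jaw":0.35},
    {"dx":0,"dy":0,"dz":-3,"twist":0,"jaw":0.35},
    {"dx":0,"dy":0,"dz":-3,"twist":0,"jaw":0.35},
    {"dx":0,"dy":0,"dz":-3,"twist":0,"jaw":0.35},
    {"dx":0,"dy":0,"dz":-2.5,"twist":0,"jaw":0.35},
    {"dx":1,"dy":0,"dz":0,"twist":-8,"jaw":0.35},
    {"dx":1,"dy":0,"dz":0,"twist":-8,"jaw":0.35},
    {"dx":0,"dy":0,"dz":0,"twist":-8,"jaw":0.35},
    {"dx":0,"dy":0,"dz":0,"twist":-8,"jaw":0.35},
    {"dx":0,"dy":0,"dz":0,"twist":-9,"jaw":0.35},
    {"dx":0,"dy":0,"dz":0,"twist":-9,"jaw":0.35},
    {"dx":0,"dy":0,"dz":0,"twist":0,"jaw":0.35},
  ],
)

```text
t: 22.35
eef_pos: [0.5483, -0.1815, 0.2308]
tcp_rot: [[-1.0, 0.002, -0.002], [0.002, 1.0, 0.001], [0.002, 0.001, -1.0]]
wrist_force: [-0.8, -0.1, -1.3]
opening: 0.503
gripper_force: 60.9
```

Call:
apply_moves(
  steps=[
    {"dx":3,"dy":0,"dz":0,"twist":0,"jaw":0.35},
    {"dx":3,"dy":1,"dz":0,"twist":0,"jaw":0.35},
    {"dx":2.5,"dy":3,"dz":0,"twist":0,"jaw":0.35},
    {"dx":1,"dy":4.2,"dz":0,"twist":0,"jaw":0.35},
    {"dx":0,"dy":4.5,"dz":0,"twist":0,"jaw":0.35},
    {"dx":0,"dy":4.5,"dz":0,"twist":0,"jaw":0.35},
    {"dx":0,"dy":4.5,"dz":0,"twist":0,"jaw":0.35},
    {"dx":0,"dy":4.5,"dz":0,"twist":0,"jaw":0.35},
    {"dx":0,"dy":4.5,"dz":0,"twist":0,"jaw":0.35},
    {"dx":0,"dy":4.5,"dz":0,"twist":0,"jaw":0.35},
    {"dx":0,"dy":4.5,"dz":0,"twist":0,"jaw":0.35},
    {"dx":0,"dy":4.5,"dz":0,"twist":0,"jaw":0.35},
    {"dx":0,"dy":4.5,"dz":0,"twist":0,"jaw":0.35},
    {"dx":0,"dy":3.5,"dz":0,"twist":0,"jaw":0.35},
    {"dx":0,"dy":2,"dz":0,"twist":0,"jaw":0.35},
    {"dx":0,"dy":0,"dz":3,"twist":0,"jaw":0.35},
    {"dx":0,"dy":0,"dz":4,"twist":0,"jaw":0.35},
    {"dx":0,"dy":0,"dz":3,"twist":0,"jaw":0.35},
    {"dx":0,"dy":0,"dz":0,"twist":0,"jaw":0.35},
    {"dx":0,"dy":0,"dz":0,"twist":0,"jaw":0.35},
  ],
)

```text
t: 24.85
eef_pos: [0.4546, 0.3603, 0.1326]
tcp_rot: [[-1.0, 0.001, 0.001], [0.001, 1.0, 0.001], [-0.001, 0.001, -1.0]]
wrist_force: [-0.3, -0.2, -0.9]
opening: 0.501
gripper_force: 61.1
```

```bash
python3 m.py w8; python3 - <<'E'
from h import *
P=manip.get_image("scene");save(P,"s8.png");np.save("s8.npy",P,allow_pickle=True)
i=cv2.imread("pics/s8.png")[100:230,120:310];cv2.imwrite("pics/s8c.png",cv2.resize(i,None,fx=4,fy=4,interpolation=cv2.INTER_CUBIC))
X=cloud(P)[P["range_z"]>0];Q=X[(np.hypot(X[:,0]-.457,X[:,1]-.36)<.035)&(X[:,2]>.022)&(X[:,2]<.115)]
for z in np.arange(.02,.115,.008):
    S=Q[abs(Q[:,2]-z)<.004]
    if len(S): print(round(z,3),len(S),S.min(0),S.max(0))
E
```

```text
tcp [0.4546 0.3603 0.1326] x [-1.      0.0011 -0.0011] t 24.85 op 0.5014448051804437 F [-0.3232 -0.167  -0.9466]
Hred 1204 [0.4444 0.1093 0.0207] [0.0664 0.0332 0.0172] top 0.029252699149374478
Hyel 1147 [0.4537 0.2311 0.0209] [0.0731 0.0686 0.0177] top 0.029777887810499067
Hblk 655 [0.4468 0.3612 0.0156] [0.0558 0.0737 0.0068] top 0.019052560146068338
0.044 1 [0.44453505 0.37619057 0.04799674] [0.44453505 0.37619057 0.04799674]
0.052 31 [0.43753192 0.3373787  0.04830943] [0.47383016 0.37354639 0.05584931]
0.06 41 [0.43699913 0.3367543  0.05603352] [0.47359453 0.37282403 0.06379681]
0.068 34 [0.43744356 0.33769051 0.06449491] [0.4745958  0.37455077 0.07149448]
0.076 39 [0.43567396 0.33570054 0.07237164] [0.47724224 0.37571771 0.07997734]
0.084 42 [0.4370456  0.33321913 0.08022292] [0.47309211 0.37316333 0.08790912]
0.092 39 [0.43715545 0.3358815  0.08830738] [0.47553383 0.37436231 0.09533289]
0.1 39 [0.43744793 0.33399801 0.09619505] [0.48044663 0.37426726 0.10356033]
0.108 44 [0.43737026 0.3368672  0.10403029] [0.4736146  0.37525907 0.11196376]
```

View pics/s8c.png

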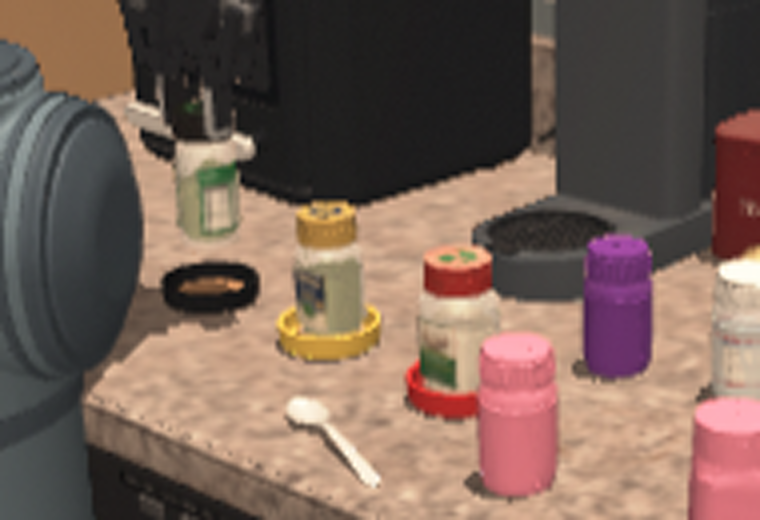

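Black hangs upright above its holder (crop (208,285)); underside about 0.046. Lower and release.

Call:
apply_moves(
  steps=[
    {"dx":0.2,"dy":0,"dz":1.5,"twist":0,"jaw":0.35},
    {"dx":0,"dy":0,"dz":1.2,"twist":0,"jaw":0.35},
    {"dx":0,"dy":0,"dz":0.8,"twist":0,"jaw":0.35},
    {"dx":0,"dy":0,"dz":0.4,"twist":0,"jaw":0.35},
    {"dx":0,"dy":0,"dz":0.2,"twist":0,"jaw":0.35},
    {"dx":0,"dy":0,"dz":0,"twist":0,"jaw":0.35},
    {"dx":0,"dy":0,"dz":0,"twist":0,"jaw":0.35},
    {"dx":0,"dy":0,"dz":0,"twist":0,"jaw":0.35},
  ],
)

```text
t: 25.95
eef_pos: [0.4523, 0.3603, 0.0908]
tcp_rot: [[-1.0, 0.0, 0.001], [0.0, 1.0, 0.0], [-0.001, 0.0, -1.0]]
wrist_force: [0.1, -1.8, 4.0]
opening: 0.503
gripper_force: 61.4
```

Call:
apply_moves(
  steps=[
    {"dx":0,"dy":0,"dz":0,"twist":0,"jaw":0.6},
    {"dx":0,"dy":0,"dz":0,"twist":0,"jaw":0.8},
    {"dx":0,"dy":0,"dz":0,"twist":0,"jaw":1},
    {"dx":0,"dy":0,"dz":0,"twist":0,"jaw":1},
    {"dx":0,"dy":0,"dz":-1.5,"twist":0,"jaw":1},
    {"dx":0,"dy":0,"dz":-4,"twist":0,"jaw":1},
    {"dx":0,"dy":0,"dz":-5,"twist":0,"jaw":1},
    {"dx":2.5,"dy":0,"dz":-4,"twist":0,"jaw":1},
    {"dx":2.5,"dy":2,"dz":0,"twist":0,"jaw":1},
    {"dx":2.5,"dy":4,"dz":0,"twist":0,"jaw":1},
    {"dx":2.5,"dy":4,"dz":0,"twist":0,"jaw":1},
    {"dx":0,"dy":4,"dz":0,"twist":0,"jaw":1},
    {"dx":0,"dy":0,"dz":0,"twist":0,"jaw":1},
  ],
)

```text
t: 27.58
eef_pos: [0.3514, 0.5026, 0.2358]
tcp_rot: [[-1.0, -0.003, 0.001], [-0.003, 1.0, 0.001], [-0.001, 0.001, -1.0]]
wrist_force: [0.0, -0.6, -0.2]
opening: 1.004
gripper_force: 0.0
```

```bash
python3 - <<'E'
from m import *
s=manip.get_state();print(s["eef_pos"],s["wrist_force"])
for c in("top","scene"):
    P=manip.get_image(c);save(P,c+"9.png");X=cloud(P);X=X[P["range_z"]>0]
    for k,x,y in [("gold",.455,.228),("red",.444,.088),("black",.457,.36),("pA",.569,-.059),("pB",.44,-.351)]:
        Q=X[(np.hypot(X[:,0]-x,X[:,1]-y)<.037)&(X[:,2]>.07)];t=np.percentile(Q[:,2],98);Q=Q[Q[:,2]>t-.012];lo,hi=Q.min(0),Q.max(0);print(c,k,(lo+hi)[:2]/2,hi-lo,t)
i=cv2.imread("pics/scene9.png")[130:260,140:400];cv2.imwrite("pics/s9c.png",cv2.resize(i,None,fx=3,fy=3,interpolation=cv2.INTER_CUBIC))
E
```

```text
[0.3514 0.5026 0.2358] [ 0.0112 -0.6452 -0.2176]
top gold [0.4562 0.224 ] [0.0407 0.0395 0.0114] 0.10427341057564084
top red [0.4461 0.0882] [0.0435 0.0452 0.0133] 0.10639483245217901
top black [0.4587 0.3608] [0.0422 0.0441 0.0144] 0.11257890049880662
top pA [ 0.5699 -0.0583] [0.041  0.0433 0.0139] 0.09498008078781069
top pB [ 0.4423 -0.3505] [0.0408 0.0452 0.0128] 0.08640054838789865
scene gold [0.4559 0.2241] [0.0474 0.0406 0.0127] 0.10208867731901147
scene red [0.4421 0.0877] [0.0487 0.046  0.0127] 0.10290234629665632
scene black [0.4568 0.3604] [0.0459 0.0452 0.0132] 0.11012861823284115
scene pA [ 0.567 -0.059] [0.0421 0.0432 0.0125] 0.09170704687883259
scene pB [ 0.4384 -0.3509] [0.0463 0.0463 0.0123] 0.08394288940836844
```

View pics/s9c.png

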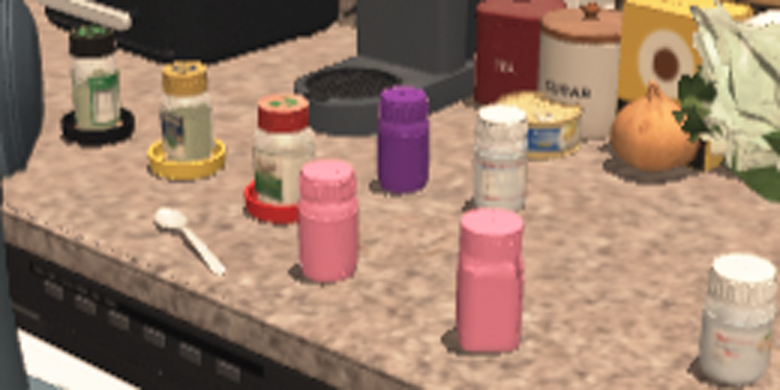

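All three jars stand upright in their cups (crop (97,85), (185,120) and (282,155)), within about 4 mm of the centres. The pill bottles haven't moved and the arm is clear.

```bash
python3 -c "
from station import manip
print(manip.hand_in())"
```

```text
the job is handed in; nothing more can be done
None
```

The red, gold and black jars stand upright and released in their matching holders, within about 4 mm of centre; both pill bottles are where they were, and the job is handed in (no verdict was returned).

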